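# Shut the marked gas valve under the sliding cover

### The job

Push the sliding cover of the gas service box all the way aside, over the closed deck, so that the two valve handles in the well are uncovered; then push the marked handle, the one with the broad square end and raised ring, fully shut, a quarter turn clockwise to its stop. Push with the fingertips only: do not grip the cover's rib or the handle, and do not lift the cover. Leave the plain handle and the other things on and around the box as they are, and finish clear of everything.

Things in the scene. Friction and masses are not known exactly. Their poses are not given: they have to be found in the camera images.
- gas_box: white gas service box fixed on the bench. Origin: centre of the underside, midway between its two guide rails. Box x runs across it (towards its back ledge), y along it, z up. It spans x -105..+175, y -250..+250 mm. The half at -y is an open-topped valve well, the half at +y a closed deck 70 mm high. Metal guide rails 8 mm wide along y at x = -101 and +101 rise to 80 mm.
- well_floor (a point): centre of the valve well's floor, 5 mm above the bench; axes as the box's. Inside, the well measures 180 mm (box x) by 236 mm (box y); its rim is 70 mm above the bench.
- ledge (a point): centre of the top of the back ledge, 70 mm above the bench, 70 mm wide in box x, 500 mm long in box y; it carries a fixed round gauge (42 mm across, top 102 mm above the bench) 200 mm along +y from here. Axes as the box's.
- cover_slide (a joint): how far (m) the sliding cover has moved along the box's +y from closed over the well (0) to its stop over the deck (0.238), where the well is quite open. Friction about 2 N plus light drag; it stays where it is left. Any start is under 0.02.
- cover_lift (a joint): how far (m) the cover has been raised out of its guides; 0 resting. Only its own weight (about 0.5 kg) keeps it down; it must not be lifted.
- cover_rib (a point): middle of the top of the straight rib that stands on the cover plate, at the plate's centre. The cover is a plain metal plate 190 mm (box x) by 246 mm (box y) by 5 mm, its top 78 mm above the bench. The rib is 100 mm long along box x, 14 mm thick along box y, 24 mm high (this point is 102 mm above the bench). Axes as the box's.
- marked_handle (a joint): angle (rad) of the marked valve handle: 0 = open, pointing along the box's -x; grows clockwise seen from above to 1.571 at its stop = shut, pointing along the box's +y, across its pipe. Starts between 0 and 0.3. Friction about 0.10 N m; it stays where it is left.
- marked_pivot (a point): on the marked handle's vertical turning axis, 56 mm above the bench (hub 22 mm across, top 58 mm). The two valves stand side by side in the well, 96 mm apart along box y, both pivots 40 mm towards +x of the box's origin; either may be the marked one. Below, the pipe along box x rises to 33 mm and the valve body (within 36 mm of the axis) to 39 mm. Axes as the box's, not turning.
- marked_end (a point): top of the marked handle's broad end, 40 mm from the pivot, 56 mm above the bench. The handle is a level steel bar 12 mm wide, 12 mm thick (44 to 56 mm above the bench), reaching 55 mm from the pivot, with a broad square end 30 x 30 mm (25 to 55 mm from the pivot) that carries a raised ring 24 mm across: the mark. Turns with the handle: its -x axis points from pivot to end.
- plain_handle (a joint): angle (rad) of the other, plain valve handle, same sense; starts between 0 and 0.3 and is to be left alone
- plain_end (a point): point on the plain handle, 40 mm from its pivot, 56 mm above the bench. Plain straight steel bar 12 mm wide, reaching 55 mm from the pivot, no broad end, no ring.
- flask_lying: loose bystander: clear culture flask lying flat on the bench beyond the well end of the box, about 150 x 75 x 36 mm with a cap. Origin: centre of its underside.
- flask_upright: loose bystander: the same kind of flask standing on its end, cap up, about 150 mm tall, beyond the deck end of the box. Origin: centre of its underside.
- medium_bottle: loose bystander: amber screw-cap bottle, 68 mm diameter, 150 mm tall, beyond the deck end of the box. Origin: centre of its underside.
- dish_stack: loose bystander: stack of three clear culture dishes, 60 mm diameter, 42 mm tall, on the bench in front of the box. Origin: centre of its underside.
- timer: loose bystander: white hand-sized timer lying flat, 60 x 95 x 22 mm, on the bench in front of the box. Origin: centre of its underside.
- sample_jar: loose bystander: small capped jar, 36 mm diameter, 45 mm tall, standing on the ledge at the back of the box. Origin: centre of its underside.
- brass_plug: loose bystander: stepped brass pipe plug, 32 mm diameter, 32 mm tall, standing on the ledge at the back of the box. Origin: centre of its underside.

How it is judged:
By the outcome, as a careful person would: the job done as asked, in the order asked, and still so for the second after the job is handed in, with the robot touching nothing.
It also fails if it takes over 48 s, if anything falls off the work surface, if the arm or the gripper's body presses on something with over 40 N, if the wrist force passes 120 N, or if a joint passes its speed limit or range.

### The arm

A 7-joint arm with a two-finger parallel gripper is mounted at the origin on the work surface. World frame = base frame: x ahead of the robot, y to its left, z up, the work surface at z = 0. Lengths are in m, angles in rad, forces in N, time in s.
With the tool pointing down it reaches from about 0.425 to 0.925 m from the base axis. Payload 6.8 kg.
Tool frame: the origin (TCP) lies at the very end of the fingers, on their centre line; the grasp point (between the pads) lies 19 mm behind it (r.tcp_to_grasp is the distance from the TCP to the grasp point, in m); z points along the fingers, y is the line along which they close (so a half turn about z gives the same grasp; the last joint's range is limited). The gripper opens to 85 mm and grips with 20 to 120 N. Pads are 22 mm wide; open, the fingers measure 114 mm over their backs; the gripper's body (76 mm by 85 mm) begins 54 mm behind the grasp point. The pads swing forward as they close: fully open they stand 13 mm farther back than shut.
Start: joints at [-1.243, 0.477, 0.022, 1.555, -0.011, 1.109, -0.083], TCP at [0.285, 0.612, 0.231] pointing down, gripper open.
Joint ranges: [-2.96, 2.96], [-0.34, 2.1], [-1.41, 1.46], [0.24, 2.44], [-1.37, 4.51], [0.17, 1.92], [-2.96, 2.96]. Speed limits (rad/s): [2.39, 2.39, 3.14, 3.14, 3.14, 3.14, 3.14].

### API

Orientations are given as a rotation vector (axis times angle).
In Python, from bench import r gives the robot as it stands.
- The arm moves only by the tool step_arm, never from a script. Its argument "moves" is a list of rows, each a list of 7 numbers: the shift along the tool's x, y, z in mm, then the turn, a rotation vector about the tool's x, y, z in rad, then the finger opening in mm, from 0 to 85.4. A call has 1 to 8 rows; each row is the pose to reach, as a shift and turn from the pose commanded when the call began, along the tool's axes at that moment; what a row does not reach only later rows make up. A row lasts 1/10 s, in which the tool goes at most 50 mm and 8.59 degrees, less where a joint would pass 70% of its speed; a pose out of reach is approached as far as the arm can. A call with a gripper value outside its range is refused whole. The fingers move at their own pace and stop on an object; "grip_force" is the grip in N (left out, the last holds). Time passes only in rows, so rows that repeat a pose let the fingers close. It gives the time, the measured TCP pose, the force, the opening and the grip force at its end, in the units of the state.
- r.get_obs(): the state, without advancing time (a new reading comes with each control period).
- r.grab_frame(name): name is "scene" or "side" or "wrist"; returns a dict with "image" (400x640x3 uint8, red, green, blue), "depth" (400x640 float32, m along the optical axis (not along the pixel's ray), 0 where there is no reading), "mtx" (3x3 intrinsics, pixels), "rvec" (rotation vector, rad) and "tvec" (3), from world to camera coordinates, as OpenCV has them. Camera axes: x right, y down, z forward; pixel columns grow to the right and rows downward; lengths in m; the calibration is good to about 2 mm. A picture is of the moment at which its call begins.
- r.hand_in(): hands the job in; it is judged then, once.
The state is a dict: "clock": time; "joints": joint angles; "qvel": joint speeds; "tau": joint torques, N m; "tcp_pos": TCP position; "orientation": TCP orientation; "contact_force": force on the tool from outside, world axes, zero at the start; "moment": the same for the moment, N m; "grip_width": finger opening in m; "gripper_force": force on a finger pad.
Only numpy, scipy, OpenCV 4.12 (cv2) and the standard library are available. Lean on these libraries where they do the work, as an engineer would, in place of code of your own. Each camera call takes 0.05 s, during which the arm holds its last target. There are 200 camera calls.

## Working session

There is one attempt and no reset: what is moved stays moved. The work goes in short steps, Python scripts to look and compute and a tool call to move; the robot and the scene stay as the last step left them, time stands still between calls to the robot, and variables do not carry over. Pictures are saved under pics/ and viewed, at most 10 in all, crops included, and the job is handed in when it is done.

Besides the shell and the picture viewer there is one more tool, called after "Emit:" as a command line: name --pt "numbers of a row" for each row, then --argument value for the rest. step_arm: Moves the arm, as the interface text tells. Its arguments: {"type":"object","properties":{"moves":{"type":"array","items":{"type":"array","items":{"type":"number"}}},"grip_force":{"type":"number"}},"required":["moves"]}

```bash
mkdir -p pics; cat > h.py <<'E'
import numpy as np, cv2
from bench import r
def P(f,u,v,z=None):
    R=cv2.Rodrigues(f['rvec'])[0];c=-R.T@f['tvec'].ravel()
    d=R.T@np.linalg.inv(f['mtx'])@np.array([u,v,1.])
    s=f['depth'][int(v),int(u)] if z is None else (z-c[2])/d[2]
    return c+s*d
def proj(f,p):
    return cv2.projectPoints(np.array(p,float).reshape(-1,3),f['rvec'],f['tvec'],f['mtx'],None)[0].reshape(-1,2)
def cloud(f):
    v,u=np.mgrid[:400,:640]; R=cv2.Rodrigues(np.array(f['rvec']))[0]
    k=np.linalg.inv(f['mtx']); d=np.stack([u,v,np.ones_like(u)],-1)@k.T*f['depth'][...,None]
    return (d-np.array(f['tvec']).ravel())@R
def save(f,n): cv2.imwrite('pics/'+n,f['image'][...,::-1])
E
python3 - <<'E'
from h import *
import pickle
o=r.get_obs();print(o)
fs={n:r.grab_frame(n) for n in("scene","side")}
pickle.dump(fs,open('f0.pkl','wb'))
for n,f in fs.items():
    save(f,n+'0.png'); print(n,-cv2.Rodrigues(np.array(f['rvec']))[0].T@np.array(f['tvec']).ravel())
E
```

```text
{'clock': 0.0, 'joints': array([-1.24310164,  0.47780459,  0.02236607,  1.55646702, -0.01148875,
        1.10930866, -0.08309132]), 'qvel': array([ 0.00111462, -0.00150369,  0.0011904 ,  0.00158412,  0.00022787,
        0.00095346,  0.00099589]), 'tau': array([ 1.38913429e-04, -5.96446502e+01,  1.60784382e+00, -2.81194371e+01,
        1.24342006e-02,  9.24818247e-03, -5.29479180e-06]), 'tcp_pos': array([0.28471612, 0.61134903, 0.23031666]), 'orientation': array([-6.79069695e-01, -3.06707216e+00,  2.89487852e-03]), 'contact_force': array([-0.73129423, -0.15387108, -0.05957946]), 'moment': array([-0.00100615, -0.02838995,  0.00658989]), 'gripper_force': 0.0, 'grip_width': 0.08551875814461299}
scene [1.1661448  0.0113506  0.91353652]
side [ 0.39080035 -0.94315708  0.80603359]
```

View pics/scene0.png

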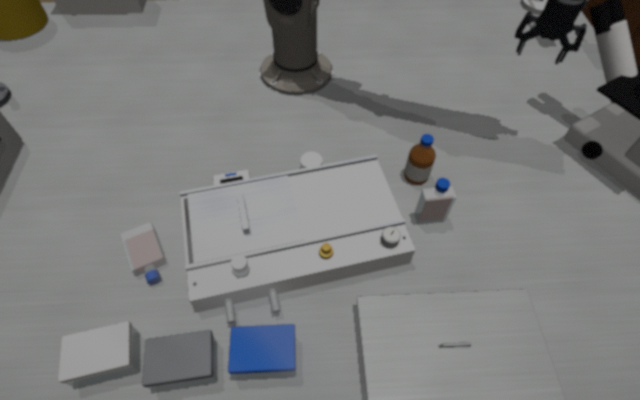

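View pics/side0.png

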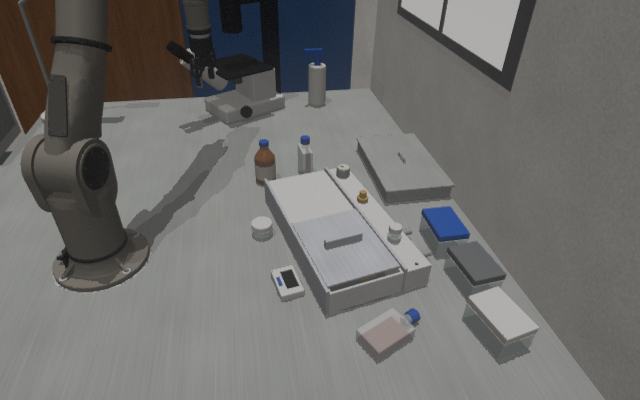

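The scene view shows the box from the far side (+y to the right): the rib is at about (244,214), gauge (391,236), plug (326,250), jar (239,264). The lying flask is off the well end, and the bottle and upright flask are off the deck end. Next I'll fit the box and rib from depth in both views.

```bash
python3 - <<'E'
from h import *
import pickle
fs=pickle.load(open('f0.pkl','rb'))
for n,f in fs.items():
    C=cloud(f); ok=(f['depth']>0)
    m=ok&(C[...,2]>.06)&(C[...,2]<.086)&(C[...,0]>.3)&(C[...,0]<.95)&(abs(C[...,1])<.45)
    k,l,st,_=cv2.connectedComponentsWithStats(m.astype(np.uint8)); i=1+np.argmax(st[1:,4])
    p=C[l==i]; rc=cv2.minAreaRect((p[:,:2]*1000).astype(np.float32)); print(n,rc,len(p),np.median(p[:,2]))
    b=cv2.boxPoints(rc);print(b.round(0).tolist())
    cx,cy=rc[0]
    # axes: ydir long
    e=[b[1]-b[0],b[2]-b[1]]; yd=max(e,key=np.linalg.norm);yd=yd/np.linalg.norm(yd); yd=yd*np.sign(yd[1]); xd=np.array([yd[1],-yd[0]])
    o=np.array(rc[0])/1000-.035*xd
    print('origin',o,'yaw',np.degrees(np.arctan2(-yd[0],yd[1])))
    L=np.stack([(C[...,:2]-o)@xd,(C[...,:2]-o)@yd],-1)
    t=ok&(C[...,2]>.088)&(C[...,2]<.2)&(L[...,0]>-.35)&(L[...,0]<.2)&(abs(L[...,1])<.4)
    k,l,st,_=cv2.connectedComponentsWithStats(t.astype(np.uint8))
    for i in range(1,k):
        if st[i,4]>8: q=L[l==i]; z=C[l==i][:,2]; print(st[i,4],(q.min(0)*1000).round(),(q.max(0)*1000).round(),(np.median(q,0)*1000).round(1),z.max().round(3),st[i,:4])
    low=ok&(C[...,2]>.012)&(L[...,0]>-.3)&(L[...,0]<-.115)&(abs(L[...,1])<.4)
    k,l,st,_=cv2.connectedComponentsWithStats(low.astype(np.uint8))
    for i in range(1,k):
        if st[i,4]>15: q=L[l==i]; z=C[l==i][:,2]; print('front',(q.min(0)*1000).round(),(q.max(0)*1000).round(),z.max().round(3))
E
```

```text
scene ((631.48681640625, -15.33929443359375), (284.43182373046875, 501.61114501953125), 11.240830421447754) 21838 0.0718137924006389
[[443.0, 203.0], [541.0, -289.0], [820.0, -234.0], [722.0, 258.0]]
origin [ 0.59715824 -0.02216196] yaw 11.240832
567 [-96. 326.] [-34. 390.] [-57.6 351.5] 0.153 [409 134  27  32]
682 [ 46. 304.] [ 88. 381.] [ 74.1 335.3] 0.152 [421 178  36  29]
253 [ -49. -117.] [  52. -103.] [   5.9 -109.6] 0.105 [237 193  13  40]
279 [120. 178.] [162. 220.] [143.8 197.7] 0.105 [382 227  19  19]
85 [127.  42.] [148.  61.] [139.8  51.3] 0.105 [322 243   9  12]
271 [ 118. -152.] [ 151. -119.] [ 140.2 -134.6] 0.12 [231 255  18  20]
front [-188.   60.] [-132.  118.] 0.047
front [-186. -174.] [-148.  -80.] 0.027
side ((633.2730712890625, -16.20233154296875), (282.19073486328125, 505.4996643066406), 11.212646484375) 11218 0.074751842707967
[[446.0, 204.0], [544.0, -292.0], [821.0, -237.0], [723.0, 259.0]]
origin [ 0.59894114 -0.02300811] yaw 11.212641
261 [ 43. 300.] [ 82. 376.] [ 59.4 330.6] 0.151 [298 135  15  24]
323 [-103.  324.] [-38. 372.] [-74.2 346.8] 0.153 [254 139  21  24]
112 [119. 177.] [161. 218.] [137.4 190.1] 0.105 [337 164  13  10]
44 [126.  41.] [145.  61.] [133.9  47.3] 0.104 [360 190   7   8]
184 [ 117. -154.] [ 148. -117.] [ 129.2 -142.3] 0.118 [388 222  15  17]
301 [ -51. -120.] [  51. -101.] [  -2.7 -114.6] 0.105 [324 230  39  17]
front [-190.   57.] [-132.  120.] 0.047
front [-188. -176.] [-127.  -80.] 0.027
```

```bash
cat >> h.py <<'E'
O=np.array([.598,-.0225]); A=np.radians(11.2)
X=np.array([np.cos(A),np.sin(A)]);Y=np.array([-X[1],X[0]])
def W(bx,by,z): return np.append(O+X*bx/1000+Y*by/1000,z/1000)  # box mm -> world m
def box(p): return np.append([(p[:2]-O)@X,(p[:2]-O)@Y],p[2])*1000
def goto(bx,by,z,o=None):
    o=o or r.get_obs(); R=cv2.Rodrigues(o['orientation'])[0]
    T=np.column_stack([np.append(Y,0),np.append(X,0),[0,0,-1]]) # tool y = box x, tool x = box y
    d=R.T@(W(bx,by,z)-o['tcp_pos'])*1000; w=cv2.Rodrigues(R.T@T)[0].ravel()
    print('at box',box(o['tcp_pos']).round(1),'go',d.round(1),'turn',w.round(3),'F',o['contact_force'].round(1),'w',o['grip_width'],'t',o['clock'])
E
python3 -c "
from h import *
goto(0,-150,200)"
```

```text
at box [-184.2  682.7  230.4] go [-640.1 -563.5   31.4] turn [-0.001  0.001  0.939] F [ 0.5 -0.9  0.2] w 0.08551726000955126 t 0.1
```

Emit:
step_arm --pt "-35 -30 2 0 0 0.12 0" --pt "-70 -62 4 0 0 0.24 0" --pt "-105 -93 6 0 0 0.36 0" --pt "-140 -124 8 0 0 0.48 0" --pt "-175 -155 10 0 0 0.6 0" --pt "-210 -186 12 0 0 0.72 0" --pt "-245 -217 14 0 0 0.84 0" --pt "-280 -247 16 0 0 0.939 0" --grip_force 20

```text
clock: 0.9
tcp_pos: [0.4347, 0.2678, 0.2151]
orientation: [-1.999, -2.423, 0.0]
contact_force: [1.2, 0.1, -0.1]
grip_width: -0.0004
gripper_force: 0.0
```

```bash
python3 -c "
from h import *
goto(0,-150,200)"
```

```text
at box [-103.8  316.5  215.1] go [-466.1  105.7   15.1] turn [-0.    -0.    -0.004] F [ 1.2  0.1 -0.1] w -0.00040710858855644766 t 0.9
```

Emit:
step_arm --pt "-45 10 2 0 0 0 0" --pt "-90 21 4 0 0 0 0" --pt "-135 31 6 0 0 0 0" --pt "-180 41 8 0 0 0 0" --pt "-225 52 10 0 0 0 0" --pt "-270 62 12 0 0 0 0" --pt "-315 72 14 0 0 0 0" --pt "-360 82 15 0 0 0 0"

```text
clock: 1.7
tcp_pos: [0.5852, -0.0689, 0.1998]
orientation: [-1.993, -2.428, 0.0]
contact_force: [1.0, -0.0, 0.4]
grip_width: -0.0001
gripper_force: 0.0
```

Emit:
step_arm --pt "-40 8 0 0 0 0 0" --pt "-80 16 0 0 0 0 0" --pt "-106 23 0 0 0 0 0" --pt "-106 23 0 0 0 0 0"

```text
clock: 2.1
tcp_pos: [0.6283, -0.172, 0.2]
orientation: [1.999, 2.421, -0.004]
contact_force: [-0.8, -0.1, -0.5]
grip_width: 0.0004
gripper_force: 0.0
```

```bash
python3 - <<'E'
from h import *
f=r.grab_frame('wrist'); save(f,'w1.png')
C=cloud(f); L=(C[...,:2]-O)@np.column_stack([X,Y])*1000; z=C[...,2]*1000
m=(f['depth']>0)&(z>90)&(z<112)&(abs(L[...,0])<70)&(L[...,1]<-60)&(L[...,1]>-150)
q=L[m]
if len(q): print(len(q),np.percentile(q,[1,50,99],axis=0).round(1),np.median(z[m]), cv2.minAreaRect(q.astype(np.float32)))
goto(0,-140,92)
E
```

```text
2213 [[ -49.6 -117.4]
 [  -1.  -110. ]
 [  48.4 -103.4]] 100.91227338097849 ((-0.5745391845703125, -110.4626693725586), (100.25701904296875, 14.219204902648926), 0.04931618645787239)
at box [   0.9 -149.7  199.7] go [  9.8  -0.8 107.7] turn [-0.001  0.001 -0.003] F [ 0.6  0.6 -0.1] w -5.810377560661631e-06 t 2.15
```

View pics/w1.png

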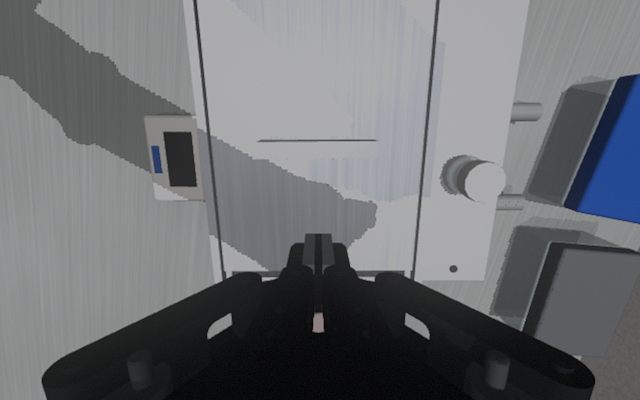

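The wrist view shows the closed fingers (318,250) behind the rib, which runs along row 141 from column 258 to 377. It is aligned with the box at y = -110.5, top 101 mm. Now I'll descend behind it and push.

Emit:
step_arm --pt "5 -1 30 0 0 0 0" --pt "5 -1 65 0 0 0 0" --pt "5 -1 95 0 0 0 0" --pt "5 -1 109 0 0 0 0" --pt "5 -1 109 0 0 0 0"

```text
clock: 2.65
tcp_pos: [0.6247, -0.1604, 0.0893]
orientation: [-1.989, -2.426, 0.003]
contact_force: [0.2, 0.6, 1.4]
grip_width: 0.0001
gripper_force: 0.0
```

Emit:
step_arm --pt "8 0 0 0 0 0 0" --pt "14 0 0 0 0 0 0" --pt "22 0 0 0 0 0 0" --pt "34 0 0 0 0 0 0" --pt "50 0 0 0 0 0 0" --pt "68 0 0 0 0 0 0" --pt "86 0 0 0 0 0 0" --pt "104 0 0 0 0 0 0"

```text
clock: 3.45
tcp_pos: [0.6061, -0.0586, 0.0919]
orientation: [1.992, 2.428, 0.001]
contact_force: [2.3, -3.5, 2.5]
grip_width: -0.0
gripper_force: 1.7
```

```bash
python3 -c "
from h import *
goto(0,90,90)"
```

```text
at box [  1.  -37.   91.9] go [127.   -0.9   1.9] turn [0.001 0.    0.001] F [ 2.3 -3.5  2.5] w -2.235419690990539e-05 t 3.45
```

Emit:
step_arm --pt "18 0 0 0 0 0 0" --pt "36 0 1 0 0 0 0" --pt "54 0 2 0 0 0 0" --pt "72 0 2 0 0 0 0" --pt "90 0 2 0 0 0 0" --pt "106 0 2 0 0 0 0" --pt "118 0 2 0 0 0 0" --pt "125 0 2 0 0 0 0"

```text
clock: 4.25
tcp_pos: [0.5811, 0.0644, 0.0893]
orientation: [-1.991, -2.429, -0.0]
contact_force: [1.0, -2.6, 0.7]
grip_width: 0.0002
gripper_force: 1.2
```

Emit:
step_arm --pt "3 0 0 0 0 0 0" --pt "6 0 0 0 0 0 0" --pt "9 0 0 0 0 0 0"

```text
clock: 4.55
tcp_pos: [0.5798, 0.0707, 0.0892]
orientation: [1.995, 2.427, -0.001]
contact_force: [0.6, -2.6, 1.1]
grip_width: -0.0
gripper_force: 1.1
```

```bash
python3 -c "
from h import *
goto(0,101,90)"
```

```text
at box [ 0.2 94.9 89.2] go [ 6.1 -0.2 -0.8] turn [-0.     0.    -0.001] F [ 0.6 -2.6  1.1] w -9.39003953868687e-06 t 4.55
```

Steady 2.6 N friction; continuing gently until the force rises at the stop.

Emit:
step_arm --pt "2 0 0 0 0 0 0" --pt "4 0 0 0 0 0 0" --pt "5 0 0 0 0 0 0" --pt "6 0 0 0 0 0 0" --pt "7 0 0 0 0 0 0"

```text
clock: 5.05
tcp_pos: [0.5796, 0.0711, 0.0893]
orientation: [1.996, 2.418, -0.006]
contact_force: [4.8, -17.2, -1.8]
grip_width: 0.0001
gripper_force: 8.9
```

Emit:
step_arm --pt "1 0 0 0 0 0 0" --pt "2 0 0 0 0 0 0" --pt "3 0 0 0 0 0 0"

```text
clock: 5.35
tcp_pos: [0.5796, 0.0713, 0.0894]
orientation: [1.997, 2.414, -0.009]
contact_force: [6.8, -22.8, -1.9]
grip_width: 0.0
gripper_force: 11.9
```

Emit:
step_arm --pt "-15 0 0 0 0 0 0" --pt "-35 0 0 0 0 0 0" --pt "-60 0 -30 0 0 0 0" --pt "-100 0 -60 0 0 0 0" --pt "-145 0 -90 0 0 0 0" --pt "-190 0 -110 0 0 0 0" --pt "-235 0 -110 0 0 0 0" --pt "-270 0 -110 0 0 0 0"

```text
clock: 6.15
tcp_pos: [0.6308, -0.1869, 0.2004]
orientation: [1.995, 2.425, 0.002]
contact_force: [0.3, 0.4, -0.2]
grip_width: -0.0001
gripper_force: 0.0
```

Emit:
step_arm --pt "-5 0 0 0 0 0 0" --pt "-10 0 0 0 0 0 0" --pt "-10 0 0 0 0 0 0"

```text
clock: 6.45
tcp_pos: [0.6324, -0.1924, 0.1987]
orientation: [-1.991, -2.428, -0.001]
contact_force: [-0.4, 0.5, -0.1]
grip_width: 0.0003
gripper_force: 0.0
```

```bash
python3 - <<'E'
from h import *
f=r.grab_frame('wrist'); save(f,'w2.png'); import pickle; pickle.dump(f,open('w2.pkl','wb'))
g=r.grab_frame('scene'); save(g,'s2.png')
for n,q in (('w',f),('s',g)):
    C=cloud(q); L=(C[...,:2]-O)@np.column_stack([X,Y])*1000; z=C[...,2]*1000
    m=(q['depth']>0)&(z>90)&(z<112)&(abs(L[...,0])<70)&(L[...,1]<160)&(L[...,1]>60)
    if m.sum()>20: print(n,cv2.minAreaRect(L[m].astype(np.float32)),np.median(z[m]))
goto(0,-180,200)
E
```

```text
s ((0.4670219421386719, 113.00407409667969), (14.934328079223633, 101.59040069580078), 89.82988739013672) 101.26565075857414
at box [   1.2 -172.4  198.9] go [-7.6 -1.2 -1.1] turn [-0.    -0.002  0.003] F [-0.4  0.7 -0.5] w 8.507570783937677e-05 t 6.55
```

View pics/w2.png

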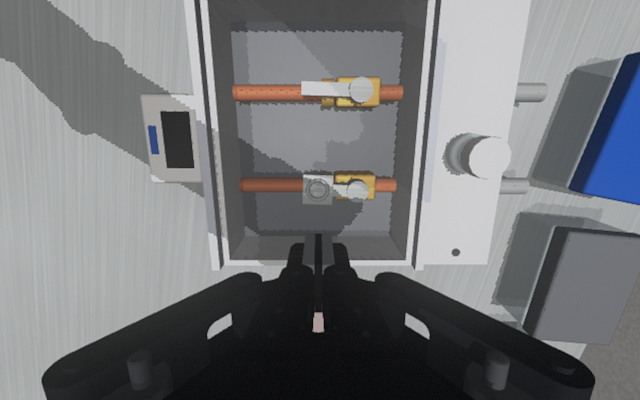

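The well is fully open. The marked handle is the near (-y) one: ring (318,189), hub (357,187). The plain handle is at (302..360, 90). Locating both now.

```bash
python3 - <<'E'
from h import *
import pickle; f=pickle.load(open('w2.pkl','rb'))
for n,u,v,z in(('hub',357,187,.058),('ring',318,189,.057),('corner-y',303,203,.056),('corner+y',303,174,.056),('innercorner -y',333,204,.056),('plainhub',362,89,.058),('plain end',302,88,.056)):
    print(n,box(P(f,u,v,z)).round(1),box(P(f,u,v)).round(1))
C=cloud(f); L=(C[...,:2]-O)@np.column_stack([X,Y])*1000; z=C[...,2]*1000
m=(f['depth']>0)&(z>50)&(z<64)&(L[...,0]<80)&(L[...,0]>-60)&(L[...,1]<-20)&(L[...,1]>-215)
k,l,st,_=cv2.connectedComponentsWithStats(m.astype(np.uint8))
for i in range(1,k):
    if st[i,4]>60: q=L[l==i]; print(st[i],q.min(0),q.max(0),cv2.minAreaRect(q.astype(np.float32)),np.median(z[l==i]))
E
```

```text
hub [  39.3 -171.7   58. ] [  39.3 -171.7   58.3]
ring [   0.5 -174.1   57. ] [   0.5 -174.3   56.2]
corner-y [ -14.7 -188.9   56. ] [ -17.5 -203.4    4.7]
corner+y [ -14.4 -159.1   56. ] [ -14.4 -159.1   55.9]
innercorner -y [  15.8 -189.9   56. ] [  18.5 -204.3    5.6]
plainhub [ 40.5 -80.2  58. ] [ 40.6 -80.1  57.5]
plain end [-14.4 -79.2  56. ] [-14.4 -79.1  55.4]
[ 301   76   72   26 1186] [-15.38664559 -90.57463718] [ 50.06667424 -68.92954985] ((17.35759735107422, -79.44473266601562), (21.634925842285156, 65.4244384765625), 89.24161529541016) 56.09998469678562
[ 302  173   66   31 1472] [ -15.81944785 -189.42002639] [  49.69079822 -158.80426314] ((17.071414947509766, -175.07620239257812), (30.505117416381836, 65.46600341796875), 88.11089324951172) 56.06489104268997
```

```bash
python3 - <<'E'
from h import *
import pickle; f=pickle.load(open('w2.pkl','rb'))
print('cam',box(-cv2.Rodrigues(np.array(f['rvec']))[0].T@np.array(f['tvec']).ravel()), r.get_obs()['joints'])
goto(-2,-208,100); goto(-2,-208,47)
E
```

```text
cam [   0.71431627 -108.60573567  340.99588659] [-0.15262083  0.52333553  0.50408316  1.64877809 -0.28446782  1.04407702
  0.63758832]
at box [   1.2 -172.4  198.9] go [-35.8  -3.2  98.8] turn [-0.    -0.002  0.003] F [-0.4  0.7 -0.5] w 8.507570783937677e-05 t 6.55
at box [   1.2 -172.4  198.9] go [-35.9  -3.2 151.8] turn [-0.    -0.002  0.003] F [-0.4  0.7 -0.5] w 8.507570783937677e-05 t 6.55
```

Emit:
step_arm --pt "-18 -2 20 0 0 0 0" --pt "-36 -3 50 0 0 0 0" --pt "-36 -3 85 0 0 0 0" --pt "-36 -3 115 0 0 0 0" --pt "-36 -3 138 0 0 0 0" --pt "-36 -3 151 0 0 0 0" --pt "-36 -3 151 0 0 0 0"

```text
clock: 7.25
tcp_pos: [0.6357, -0.2275, 0.0465]
orientation: [-1.989, -2.427, 0.001]
contact_force: [0.5, -0.0, -0.3]
grip_width: -0.0001
gripper_force: 0.0
```

```bash
python3 - <<'E'
from h import *
f=r.grab_frame('wrist'); save(f,'w3.png')
o=r.get_obs(); goto(-2,-208,47,o)
# plan: shifts in tool frame (x=box y, y=box x), from the present pose
b=box(o['tcp_pos'])
for d in range(0,93,6):
    t=np.radians(d); p=np.array([40,-172])+42*np.array([-np.cos(t),np.sin(t)])-25*np.array([np.sin(t),np.cos(t)])
    print(d,(p-b[:2])[::-1].round(1),t.round(3))
E
```

```text
at box [  -2.1 -209.4   48.1] go [1.4 0.1 1.1] turn [-0.001 -0.001  0.002] F [-0.1 -0.1 -0.2] w -0.00025916293692654135 t 7.3
0 [12.4  0.1] 0.0
6 [17.  -2.3] 0.105
12 [21.7 -4.2] 0.209
18 [26.6 -5.5] 0.314
24 [31.7 -6.4] 0.419
30 [36.8 -6.8] 0.524
36 [41.9 -6.6] 0.628
42 [47.  -5.8] 0.733
48 [51.9 -4.6] 0.838
54 [56.7 -2.8] 0.942
60 [61.3 -0.5] 1.047
66 [65.6  2.2] 1.152
72 [69.6  5.4] 1.257
78 [73.3  8.9] 1.361
84 [76.6 12.9] 1.466
90 [79.4 17.1] 1.571
```

View pics/w3.png

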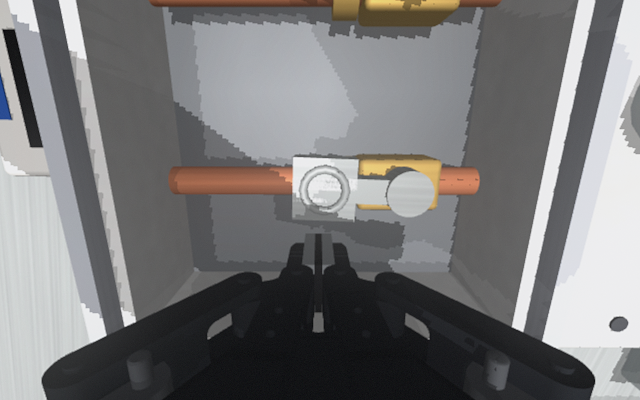

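The fingertips (318,240) are just behind the broad end (ring 325,189), clear of the walls. Pushing around the arc and turning with the handle.

Emit:
step_arm --pt "8 0 0 0 0 0 0" --pt "13 0 0 0 0 0 0" --pt "17 -2 0 0 0 0.105 0" --pt "22 -4 0 0 0 0.209 0" --pt "27 -5.5 0 0 0 0.314 0" --pt "32 -6.4 0 0 0 0.419 0" --pt "37 -6.8 0 0 0 0.524 0" --pt "42 -6.6 0 0 0 0.628 0"

```text
clock: 8.1
tcp_pos: [0.6228, -0.1903, 0.0499]
orientation: [2.647, 1.686, 0.003]
contact_force: [-0.4, -2.8, 0.9]
grip_width: -0.0004
gripper_force: 1.4
```

```bash
python3 - <<'E'
from h import *
o=r.get_obs(); goto(-2,-208,47,o); R=cv2.Rodrigues(o['orientation'])[0]
for d in range(36,97,6):
    t=np.radians(d); p=np.array([40,-172])+42*np.array([-np.cos(t),np.sin(t)])-25*np.array([np.sin(t),np.cos(t)])
    print(d,(R.T@(W(*p,47)-o['tcp_pos'])*1000).round(1),round(t-.628,3))
E
```

```text
at box [  -8.2 -169.5   49.9] go [-27.4  27.8   3.1] turn [ 0.004  0.002 -0.632] F [-0.4 -2.8  0.9] w -0.00040327949739784436 t 8.1
36 [ 1.3 -1.5  2.9] 0.0
42 [ 5.8 -3.9  2.9] 0.105
48 [10.6 -5.8  2.9] 0.21
54 [15.5 -7.2  2.9] 0.314
60 [20.5 -8.1  2.9] 0.419
66 [25.6 -8.5  2.9] 0.524
72 [30.7 -8.3  2.9] 0.629
78 [35.8 -7.6  2.9] 0.733
84 [40.8 -6.3  2.9] 0.838
90 [45.6 -4.6  2.9] 0.943
96 [50.2 -2.3  2.9] 1.048
```

Emit:
step_arm --pt "5.8 -3 1 0 0 0.105 0" --pt "10.6 -5 1.5 0 0 0.21 0" --pt "15.5 -6.5 2 0 0 0.314 0" --pt "20.5 -7.5 2 0 0 0.419 0" --pt "25.6 -8 2 0 0 0.524 0" --pt "30.7 -8 2 0 0 0.629 0" --pt "35.8 -7 2 0 0 0.733 0" --pt "40 -6 2 0 0 0.82 0"

```text
clock: 8.9
tcp_pos: [0.6333, -0.1505, 0.0474]
orientation: [3.102, 0.492, 0.001]
contact_force: [-2.1, -2.0, 1.1]
grip_width: 0.0005
gripper_force: 1.2
```

```bash
python3 - <<'E'
from h import *
o=r.get_obs(); goto(15,-130,47,o); R=cv2.Rodrigues(o['orientation'])[0]
for d in range(84,97,3):
    t=np.radians(d); p=np.array([40,-172])+42*np.array([-np.cos(t),np.sin(t)])-25*np.array([np.sin(t),np.cos(t)])
    print(d,(R.T@(W(*p,47)-o['tcp_pos'])*1000).round(1),round(t-1.448,3))
E
```

```text
at box [   9.8 -132.5   47.4] go [ 5.5 -1.8  0.4] turn [ 1.000e-03 -0.000e+00 -1.451e+00] F [-2.1 -2.   1.1] w 0.0004507648997057739 t 8.9
84 [0.9 0.5 0.4] 0.018
87 [ 3.2 -0.7  0.4] 0.07
90 [ 5.5 -1.8  0.4] 0.123
93 [ 7.9 -2.8  0.4] 0.175
96 [10.3 -3.6  0.4] 0.228
```

Emit:
step_arm --pt "3 -0.5 0 0 0 0.07 0" --pt "5.5 -1.5 0 0 0 0.123 0" --pt "7 -1.5 0 0 0 0.123 0" --pt "9 -1.5 0 0 0 0.123 0" --pt "10 -1.5 0 0 0 0.123 0" --pt "10 -1.5 0 0 0 0.123 0"

```text
clock: 9.5
tcp_pos: [0.6374, -0.1468, 0.0468]
orientation: [-3.124, -0.304, 0.012]
contact_force: [-14.6, -1.2, 10.4]
grip_width: -0.0003
gripper_force: 7.3
```

```bash
python3 -c "
from h import *
goto(15,-130,47)"
```

```text
at box [  14.5 -129.5   46.8] go [ 0.5  0.5 -0.2] turn [-0.008  0.003 -1.572] F [-14.6  -1.2  10.4] w -0.0002762344414197809 t 9.5
```

Emit:
step_arm --pt "-8 0 0 0 0 0 0" --pt "-20 0 0 0 0 0 0" --pt "-25 0 -25 0 0 0 0" --pt "-30 0 -65 0 0 0 0" --pt "-40 0 -110 0 0 0 0" --pt "-50 0 -155 0 0 0 0" --pt "-50 0 -190 0 0 0 0" --pt "-50 0 -190 0 0 0 0"

```text
clock: 10.3
tcp_pos: [0.5953, -0.1571, 0.2418]
orientation: [3.125, 0.307, 0.015]
contact_force: [-0.7, 0.7, 0.1]
grip_width: 0.0
gripper_force: 0.0
```

```bash
python3 - <<'E'
from h import *
f=r.grab_frame('wrist'); save(f,'w4.png'); g=r.grab_frame('scene'); save(g,'s4.png')
C=cloud(f); L=(C[...,:2]-O)@np.column_stack([X,Y])*1000; z=C[...,2]*1000
m=(f['depth']>0)&(z>50)&(z<64)&(L[...,0]<80)&(L[...,0]>-60)&(L[...,1]<-20)&(L[...,1]>-215)
k,l,st,_=cv2.connectedComponentsWithStats(m.astype(np.uint8))
for i in range(1,k):
    if st[i,4]>60: q=L[l==i]; print(q.min(0),q.max(0),cv2.minAreaRect(q.astype(np.float32)))
C=cloud(g); L=(C[...,:2]-O)@np.column_stack([X,Y])*1000; z=C[...,2]*1000
t=(g['depth']>0)&(z>88)&(z<200)&(L[...,0]>-150)&(L[...,0]<180)&(abs(L[...,1])<400)
k,l,st,_=cv2.connectedComponentsWithStats(t.astype(np.uint8))
for i in range(1,k):
    if st[i,4]>8: q=L[l==i]; print('s',q.min(0).round(),q.max(0).round(),z[l==i].max().round())
o=r.get_obs(); print(o['contact_force'],o['clock'])
E
```

```text
[  26.05914853 -186.45593418] [  54.54319461 -121.20132516] ((40.312355041503906, -153.82098388671875), (28.477386474609375, 65.26463317871094), 0.0600011944770813)
[-14.99929243 -90.94574194] [ 50.22532652 -69.3078083 ] ((17.630992889404297, -79.93590545654297), (21.61799430847168, 65.2181167602539), 89.48375701904297)
s [-98. 326.] [-36. 391.] 153.0
s [-51. 106.] [ 51. 120.] 105.0
s [ 45. 304.] [ 87. 381.] 152.0
s [118. 179.] [162. 221.] 104.0
s [127.  43.] [147.  61.] 105.0
s [ 118. -151.] [ 152. -118.] 119.0
[-0.5604695   0.43418845 -0.32962023] 10.4
```

View pics/w4.png

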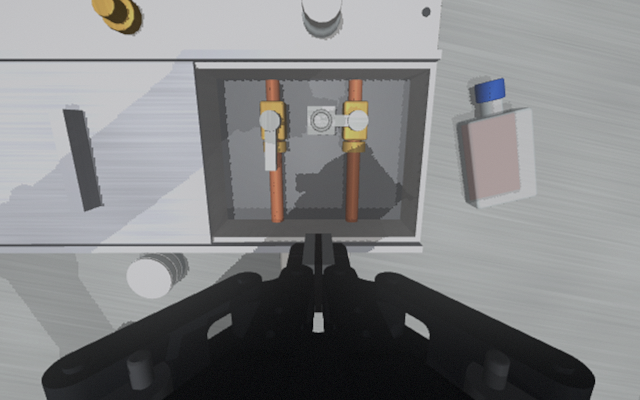

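View pics/s4.png

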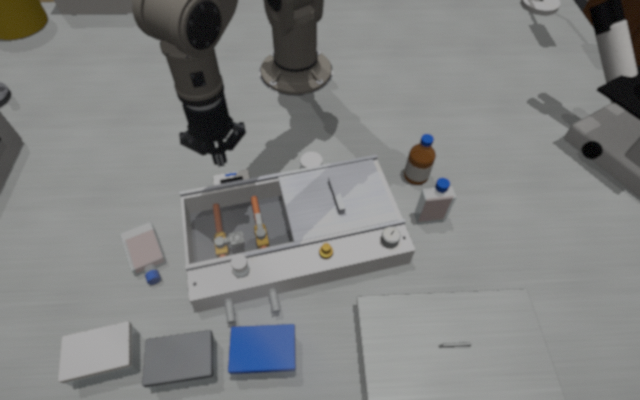

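The marked handle, from the hub (357,121) to the ring (321,121), now points along +y and measures 90°. The plain handle hasn't moved. The cover is at its stop, the bystanders are where they were, and the arm is clear.

```bash
python3 -c "
from h import *
print(r.hand_in())"
```

```text
the job is handed in; nothing more can be done
None
```

The cover is at its stop over the deck and the marked handle is fully shut, measured at 90°. The plain handle and the things seen in the last views stayed put, the arm is clear, and I handed the job in at about 10.4 s.

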